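# Let the limes out of the dispenser

## Task

Press down the blue paddle of the dispenser that holds the green limes so that its gate lifts, and keep it down until both limes have rolled into the front part of the trough; then let go so that the gate drops shut behind them. Only press the paddle: do not touch the fruit or the gates, do not pick anything up, leave the tomato dispenser shut, and leave everything else on the worktop where it is.

Things in the scene. Friction and masses are not known exactly. Their poses are not given: they have to be found in the camera images.
- lime_rack: Fixed steel dispenser of the limes: open trough 250 x 50 mm, walls 40 mm high. Origin: on the worktop right under the gate. Floor slopes down 0.16 rad to the rack's -x (lipped front end, nearer the robot), 50 mm high under the gate. Upper half x > 0 stores fruit, front half x < 0 receives it. Lever lies along y: pivot y -90 z 125, paddle y -195 (robot's right). Top 165 mm, 170 with gate up
- lime_lever (a joint): Rocking lever of the limes dispenser, rad. 0 = gate shut, paddle up (spring rest); grows to 0.55 as the paddle is pressed to its stop, sinking about 60 mm, almost straight down. A lime passes under the gate above about 0.35. The spring needs about 3 N on the paddle to start, 6 N at the stop, and shuts the gate by itself when let go
- lime_paddle (a point): Blue ribbed 50x50x8 mm paddle on the free end of the limes dispenser's lever: the part to press. This point: centre of its top face, 164 mm above the worktop when the gate is shut, about 104 mm fully pressed; tilted 0.25 rad (outer end up) when shut, 0.30 rad the other way when pressed. Nothing stands above it; a slim stop post is under the lever 65 mm inward
- lime_gate (a point): White gate plate, 44 mm wide and 3 mm thick, on the other end of the limes dispenser's lever, hanging across the trough with 12 mm beneath it when shut. This point: the middle of its lower edge. It rises about 45 mm at full press. Not to be touched
- lime_0: Green lime, a ball of 42 mm diameter, 45 g; origin at its centre (the ball turns as it rolls). At the start it lies behind the shut gate, first in the row, about 22 mm up the trough from it. It rolls by itself when the gate is up: the row needs about a second. Not to be touched
- lime_1: Green lime, a ball of 42 mm diameter, 45 g; origin at its centre (the ball turns as it rolls). At the start it lies behind the shut gate, second in the row, about 64 mm up the trough from it. It rolls by itself when the gate is up: the row needs about a second. Not to be touched
- tomato_rack: Fixed steel dispenser of the tomatoes: open trough 250 x 50 mm, walls 40 mm high. Origin: on the worktop right under the gate. Floor slopes down 0.16 rad to the rack's -x (lipped front end, nearer the robot), 50 mm high under the gate. Upper half x > 0 stores fruit, front half x < 0 receives it. Lever lies along y: pivot y -90 z 125, paddle y -195 (robot's right). Top 165 mm, 170 with gate up
- tomato_lever (a joint): Rocking lever of the tomatoes dispenser, rad. 0 = gate shut, paddle up (spring rest); grows to 0.55 as the paddle is pressed to its stop, sinking about 60 mm, almost straight down. A tomato passes under the gate above about 0.35. The spring needs about 3 N on the paddle to start, 6 N at the stop, and shuts the gate by itself when let go
- tomato_paddle (a point): Blue ribbed 50x50x8 mm paddle on the free end of the tomatoes dispenser's lever: the part to press. This point: centre of its top face, 164 mm above the worktop when the gate is shut, about 104 mm fully pressed; tilted 0.25 rad (outer end up) when shut, 0.30 rad the other way when pressed. Nothing stands above it; a slim stop post is under the lever 65 mm inward
- tomato_gate (a point): White gate plate, 44 mm wide and 3 mm thick, on the other end of the tomatoes dispenser's lever, hanging across the trough with 12 mm beneath it when shut. This point: the middle of its lower edge. It rises about 45 mm at full press. Not to be touched
- tomato_0: Red tomato with a small green stalk, a ball of 42 mm diameter, 45 g; origin at its centre (the ball turns as it rolls). At the start it lies behind the shut gate, first in the row, about 22 mm up the trough from it. It rolls by itself when the gate is up: the row needs about a second. Not to be touched
- tomato_1: Red tomato with a small green stalk, a ball of 42 mm diameter, 45 g; origin at its centre (the ball turns as it rolls). At the start it lies behind the shut gate, second in the row, about 64 mm up the trough from it. It rolls by itself when the gate is up: the row needs about a second. Not to be touched
- salt_shaker: glass salt shaker with a grey domed cap, 44 mm across, 90 mm tall, bystander; origin at the centre of its underside
- portion_cup_0: small steel portion cup with yellow filling, 61 mm across, 37 mm tall, bystander; origin at the centre of its underside
- portion_cup_1: small empty steel portion cup, 61 mm across, 37 mm tall, bystander; origin at the centre of its underside
- squeeze_bottle_0: clear squeeze bottle with pale dressing, 57 mm across, 218 mm tall, bystander; origin at the centre of its underside
- spread_tub: green and white lidded spread tub, 96x137x53 mm, bystander; origin at the centre of its underside
- tongs: steel tongs lying flat, 336x66x38 mm, bystander; origin at the centre of their underside, x along their length
- pastry_brush: pastry brush with a wooden handle lying flat, 104x222x14 mm, bystander; origin at the centre of its underside

How it is judged:
By the outcome, as a careful person would: the job done as asked, in the order asked, and still so for the second after the job is handed in, with the robot touching nothing.
It also fails if it takes over 34 s, if anything falls off the work surface, if the arm or the gripper's body presses on something with over 40 N, if the wrist force passes 120 N, or if a joint passes its speed limit or range.

## Robot

A 7-joint arm with a two-finger parallel gripper is mounted at the origin on a cart in front of the work surface, level with it; the furniture and walls round the work are solid. World frame = base frame: x ahead of the robot, y to its left, z up, the work surface at z = 0. Lengths are in mm, angles in rad, forces in N, time in s.
With the tool pointing down it reaches from about 400 to 875 mm from the base axis. Payload 4.4 kg.
Tool frame: the origin (TCP) lies at the very end of the fingers, on their centre line; the grasp point (between the pads) lies 19 mm behind it; z points along the fingers, y is the line along which they close (so a half turn about z gives the same grasp; the last joint's range is limited). The gripper opens to 85 mm and grips with 20 to 120 N. Pads are 22 mm wide; open, the fingers measure 114 mm over their backs; the gripper's body (76 mm by 85 mm) begins 54 mm behind the grasp point. The pads swing forward as they close: fully open they stand 13 mm farther back than shut.
Start: joints at [1.118, 0.628, 0.038, 1.517, -0.027, 0.996, -0.02], TCP at [245.227, -601.982, 200.313] pointing down, gripper open.
Joint ranges: [-3.06, 3.06], [-0.37, 2.12], [-1.25, 1.32], [0.18, 2.47], [-1.1, 4.24], [0.23, 1.98], [-2.94, 2.94]. Speed limits (rad/s): [2.57, 2.57, 3.14, 3.14, 3.14, 3.14, 3.14].

## Interface

Orientations are given as [roll, pitch, yaw] about the fixed x, y, z axes, in that order (R = Rz(yaw) Ry(pitch) Rx(roll)).
In Python, from cell import sensors, get_image, camera_params, order gives the robot as it stands.
- The arm moves only by the shell command python3 -m inch 'ROWS' [OPENING]. ROWS is JSON, a list that holds one entry, the list of rows, each a list of 4 numbers: the shift along the tool's x, y, z in cm, then the turn about the tool's z in degrees. A call has 1 to 8 rows; each row is the pose to reach, as a shift and turn from the pose commanded when the call began, along the tool's axes at that moment; what a row does not reach only later rows make up. A row lasts 1/12 s, in which the tool goes at most 41.7 mm and 7.16 degrees, less where a joint would pass 70% of its speed; a pose out of reach is approached as far as the arm can. A call with a gripper value outside its range is refused whole. OPENING is the finger opening in cm, from 0 to 8.54, set as the call begins (- or left out, the last holds). The fingers move at their own pace and stop on an object; the grip force is fixed at half the most. Time passes only in rows, so rows that repeat a pose let the fingers close. It gives the time, the measured TCP pose, the force, the opening and the grip force at its end, in the units of the state.
- sensors.read_state(): the state, without advancing time (a new reading comes with each control period).
- get_image(name): name is "scene" or "top" or "wrist"; returns the picture (420x560x3 uint8, blue, green, red); there is no depth.
- camera_params(name): a dict with "mtx" (3x3 intrinsics, pixels), "rvec" (rotation vector, rad) and "tvec" (3), from world to camera coordinates, as OpenCV has them. Camera axes: x right, y down, z forward; pixel columns grow to the right and rows downward; lengths in mm; the calibration is good to about 2 mm. A picture is of the moment at which its call begins: read the wrist's pose just before it. camera_params takes no time and is no camera call; for the wrist camera it gives the pose at the moment of the call.
- order.finish_job(): hands the job in; it is judged then, once.
The state is a dict: "clock": time; "qpos": joint angles; "qd": joint speeds; "tau": joint torques, N m; "eef_pos": TCP position; "tool_rot": TCP orientation; "force": force on the tool from outside, world axes, zero at the start; "torque": the same for the moment, N m; "width": finger opening in mm; "gripper_force": force on a finger pad.
Only numpy, scipy, OpenCV 4.12 (cv2) and the standard library are available. Lean on these libraries where they do the work, as an engineer would, in place of code of your own. Each camera call takes 0.05 s, during which the arm holds its last target. There are 200 camera calls.

## Working session

There is one attempt and no reset: what is moved stays moved. The work goes in short steps, Python scripts to look and compute and a shell command to move; the robot and the scene stay as the last step left them, time stands still between calls to the robot, and variables do not carry over. Pictures are saved under pics/ and viewed, at most 10 in all, crops included, and the job is handed in when it is done.

```bash
mkdir -p pics; python3 - <<'E'
from cell import sensors,get_image,camera_params
import cv2
for n in("scene","top"): cv2.imwrite(f"pics/{n}0.png",get_image(n))
s=sensors.read_state();print(s["clock"],s["eef_pos"],s["tool_rot"],s["width"])
E
```

```text
0.1 [ 245.03095477 -601.39738781  199.51602606] [-3.13991828e+00 -4.80923388e-05  3.86805765e-01] 85.0919243399185
```

View pics/scene0.png

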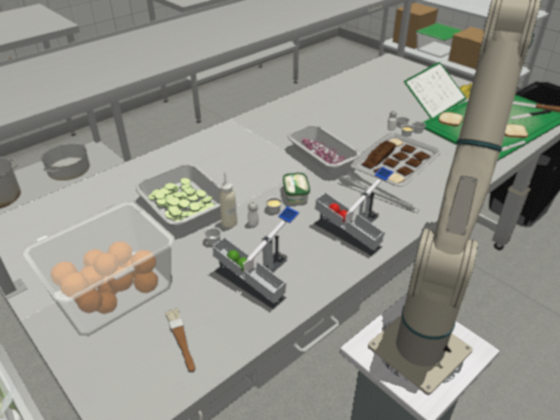

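View pics/top0.png

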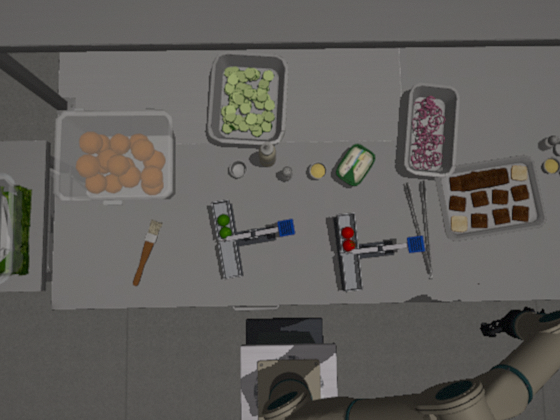

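The top picture shows the lime rack on the left: limes at about (225,225), gate about (228,237) and its blue paddle at (286,228). The tomato paddle is at (415,244), and the scene view agrees (lime paddle at 288,215).

```bash
cat > h.py <<'E'
import cv2,numpy as np
from cell import sensors,camera_params
def ray(n,uv,z):
    c=camera_params(n);K=np.array(c["mtx"],float);R=cv2.Rodrigues(np.array(c["rvec"],float))[0];t=np.array(c["tvec"],float).ravel()
    d=R.T@np.linalg.solve(K,[*uv,1]);o=-R.T@t
    return o+d*(z-o[2])/d[2]
def blue(im):
    h=cv2.cvtColor(im,cv2.COLOR_BGR2HSV);m=cv2.inRange(h,(110,140,50),(130,255,255))
    n,_,s,c=cv2.connectedComponentsWithStats(m)
    return [(c[i].round(1),s[i,4]) for i in range(1,n) if s[i,4]>30]
E
python3 - <<'E'
from h import *
for n in("top","scene"):
    for c,a in blue(cv2.imread(f"pics/{n}0.png")): print(n,c,a,ray(n,c,162).round(0))
g=ray("top",(228,237),150);p=ray("top",(286,228),164);print(g,p,"lime lever")
for uv in((223,220),(225,231)):print("lime",ray("top",uv,75).round())
for k,uv,z in(("front",(231,275),70),("back",(221,203),110),("bottle",(268,148),218)):print(k,ray("top",uv,z).round())
s=sensors.read_state();R=cv2.Rodrigues
from scipy.spatial.transform import Rotation as Ro
M=Ro.from_euler("xyz",s["tool_rot"]).as_matrix();print(M.round(3))
E
```

```text
top [284.  227.6] 89 [528.  10. 162.]
top [420.1 243.4] 42 [ 471. -411.  162.]
top [412.9 245.3] 46 [ 466. -388.  162.]
scene [383.  173.4] 100 [ 468. -395.  162.]
scene [288.3 214.1] 147 [526.   3. 162.]
[502.4249812  184.55436107 150.        ] [526.22854377   3.7127421  164.        ] lime lever
lime [563. 207.  75.]
lime [527. 201.  75.]
front [384. 183.  70.]
back [615. 210. 110.]
bottle [767.  55. 218.]
[[ 0.926  0.377 -0.001]
 [ 0.377 -0.926  0.002]
 [ 0.    -0.002 -1.   ]]
```

```bash
python3 -m inch '[[[1,-1,-2,0],[3,-2.8,-4,0],[5.5,-5.1,-5,0],[8.2,-7.7,-5,0],[11,-10.3,-5,0],[13.8,-12.9,-5,0],[16.6,-15.5,-5,0],[19.4,-18.1,-5,0]]]' 0
python3 -m inch '[[[2.8,-2.6,0,0],[5.6,-5.2,0,0],[8.4,-7.8,0,0],[11.2,-10.4,0,0],[14,-13,0,0],[16.8,-15.7,0,0],[19.6,-18.3,0,0],[21.5,-20,0,0]]]'
```

```text
clock: 0.77
eef_pos: [356.8, -359.2, 250.1]
tool_rot: [-3.141, 0.0, 0.387]
force: [0.3, 0.2, 0.3]
width: 0.1
gripper_force: 0.0
clock: 1.43
eef_pos: [481.3, -90.5, 250.2]
tool_rot: [-3.14, -0.001, 0.391]
force: [0.2, -0.2, -1.0]
width: -0.0
gripper_force: 0.0
```

```bash
python3 -m inch '[[[2.5,-2.3,0,4],[5,-4.6,0,8],[7,-6.5,0,12],[8,-7.4,0,15.5],[8,-7.4,0,15.5],[8,-7.4,0,15.5]]]'
python3 - <<'E'
from h import *
from cell import get_image
im={n:get_image(n) for n in("wrist","top","scene")}
for n in im: print(n,[(c,a,ray(n,c,162).round(0)) for c,a in blue(im[n])])
s=sensors.read_state();print(s["eef_pos"],s["tool_rot"])
w=im["wrist"];t=im["scene"][180:320,180:340]
cv2.imwrite("pics/a.png",np.vstack([w,cv2.resize(t,(560,180))])[:600])
E
```

```text
clock: 1.93
eef_pos: [526.0, 4.1, 249.8]
tool_rot: [3.141, 0.001, 0.119]
force: [0.3, -0.3, 0.0]
width: 0.2
gripper_force: 0.0
wrist [(array([263.1, 188.3]), np.int32(34), array([541.,  18., 162.])), (array([272.7, 208.4]), np.int32(52), array([523.,   8., 162.]))]
top [(array([414.5, 242.4]), np.int32(81), array([ 475., -394.,  162.]))]
scene [(array([382.9, 173.4]), np.int32(102), array([ 469., -395.,  162.])), (array([288.7, 214.1]), np.int32(132), array([525.,   2., 162.]))]
[525.8061223    1.92606766 250.20398344] [3.14070892e+00 8.40964899e-04 1.14692835e-01]
```

View pics/a.png

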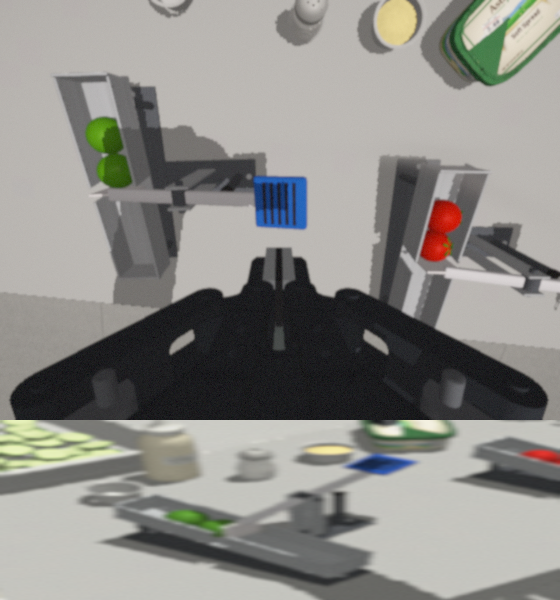

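The wrist view shows the paddle, with corners at about (255,177) and (306,228), so its centre is at (280.5,202.5). The limes are to the left behind the shut gate, and the closed fingertips are at (280,250).

```bash
python3 - <<'E'
from h import *
from scipy.spatial.transform import Rotation as Ro
s=sensors.read_state();p=ray("wrist",(280.5,202.5),164);print(p)
print(Ro.from_euler("xyz",s["tool_rot"]).as_matrix().T@(p-s["eef_pos"])/10)
E
```

```text
[529.59390164   1.21885662 164.        ]
[0.37544524 0.10598648 8.62018269]
```

```bash
python3 -m inch '[[[0.2,0.2,2,0],[0.3,0.4,4.5,0],[0.3,0.4,6.5,0],[0.3,0.4,7.7,0],[0.3,0.4,8,0],[0.3,0.4,8.5,0],[0.3,0.4,9,0],[0.3,0.4,9.5,0]]]'
python3 -m inch '[[[0,0,0.8,0],[0,0,1.6,0],[0,0,2.3,0],[0,0,3,0],[0,0,3.6,0],[0,0,4.1,0],[0,0,4.5,0],[0,0,4.5,0]]]'
python3 - <<'E'
from h import *
from cell import get_image
s=sensors.read_state();print(s["eef_pos"],s["force"])
w=get_image("wrist");t=get_image("scene")[180:320,180:340]
cv2.imwrite("pics/b.png",np.vstack([w,cv2.resize(t,(560,180))]))
E
```

```text
clock: 2.75
eef_pos: [530.6, -0.2, 155.8]
tool_rot: [3.141, -0.002, 0.116]
force: [0.6, -0.2, -0.9]
width: -0.0
gripper_force: 0.0
clock: 3.42
eef_pos: [530.0, -0.1, 109.7]
tool_rot: [3.141, 0.0, 0.116]
force: [0.8, -2.7, 3.7]
width: -0.1
gripper_force: 1.4
[ 5.29970946e+02 -8.24278638e-02  1.09688014e+02] [ 0.79037612 -2.70651159  3.71902458]
```

View pics/b.png

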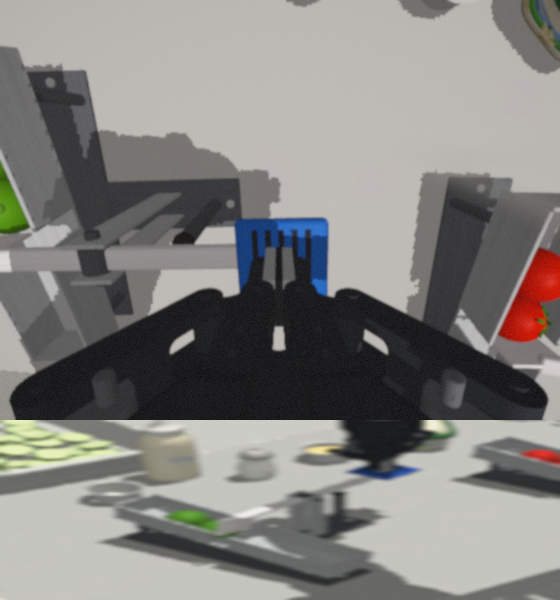

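The fingertip is centred on the pressed paddle at about (280,260) and the gate has lifted. I'll press slightly further and hold while the limes roll.

```bash
python3 -m inch '[[[0,0,0.2,0],[0,0,0.4,0],[0,0,0.4,0],[0,0,0.4,0],[0,0,0.4,0],[0,0,0.4,0],[0,0,0.4,0],[0,0,0.4,0]]]'
python3 -m inch '[[[0,0,0,0],[0,0,0,0],[0,0,0,0],[0,0,0,0],[0,0,0,0],[0,0,0,0],[0,0,0,0],[0,0,0,0]]]'
python3 - <<'E'
from h import *
from cell import get_image
t=get_image("scene")[180:320,180:340];u=get_image("top")[180:300,180:340]
cv2.imwrite("pics/c.png",np.vstack([cv2.resize(x,(400,300),interpolation=2) for x in(t,u)]))
E
```

```text
clock: 4.18
eef_pos: [530.0, 0.2, 106.4]
tool_rot: [3.142, -0.0, 0.116]
force: [0.4, -2.3, 2.9]
width: 0.0
gripper_force: 1.8
clock: 4.85
eef_pos: [530.0, 0.2, 106.3]
tool_rot: [-3.142, -0.0, 0.116]
force: [-0.3, -2.7, 3.7]
width: 0.0
gripper_force: 1.8
```

View pics/c.png

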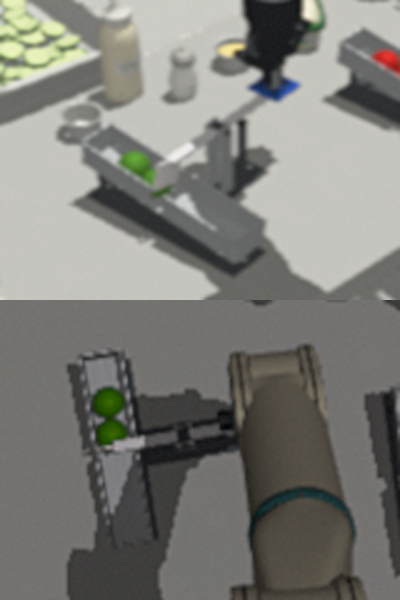

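The limes are still behind the gate at (110,400) and (110,432) in the top crop, so the lever is probably not far enough down. I'll press on carefully and compare the gate with a model of its geometry.

```bash
python3 -m inch '[[[0,0,0.2,0],[0,0,0.4,0],[0,0,0.4,0],[0,0,0.4,0]]]'
python3 - <<'E'
from h import *
from cell import get_image
im=get_image("scene");s=sensors.read_state();print(s["clock"],s["eef_pos"],s["force"])
c=camera_params("scene");K=np.array(c["mtx"],float)
p0=np.array([529.,2.]);yaw=.117;ex=np.array([np.cos(yaw),np.sin(yaw)]);ey=np.array([-ex[1],ex[0]])
o=p0+195*ey
print("rack origin",o)
x0,y0,x1,y1=200,180,330,300;k=5
z=cv2.resize(im[y0:y1,x0:x1],None,fx=k,fy=k,interpolation=2)
def pr(y,zz,a):
    dy,dz=y+90,zz-125; # press rotates: +y end up
    y2=dy*np.cos(a)-dz*np.sin(a);z2=dy*np.sin(a)+dz*np.cos(a)
    q=o+(y2-90)*ey
    u=cv2.projectPoints(np.array([[q[0],q[1],z2+125]]),np.array(c["rvec"],float),np.array(c["tvec"],float),K,None)[0].ravel()
    return tuple(int(v) for v in (u-[x0,y0]+.5)*k)
for a,col in((0,(0,0,255)),(.3,(0,255,255)),(.55,(255,0,255))):
    for y,zz in((0,62),(-195,164)):
        q=pr(y,zz,a);cv2.circle(z,q,4,col,-1);print(a,y,q)
cv2.imwrite("pics/d.png",z)
E
```

```text
clock: 5.28
eef_pos: [530.0, 0.0, 102.2]
tool_rot: [3.141, -0.0, 0.116]
force: [0.6, -3.4, 3.9]
width: 0.2
gripper_force: 2.0
5.3333 [5.29950821e+02 1.60535369e-01 1.02241954e+02] [ 0.59797968 -3.54432937  3.18892746]
rack origin [506.23701681 195.66684434]
0 0 (234, 447)
0 -195 (441, 167)
0.3 0 (215, 426)
0.3 -195 (448, 202)
0.55 0 (207, 398)
0.55 -195 (445, 236)
```

View pics/d.png

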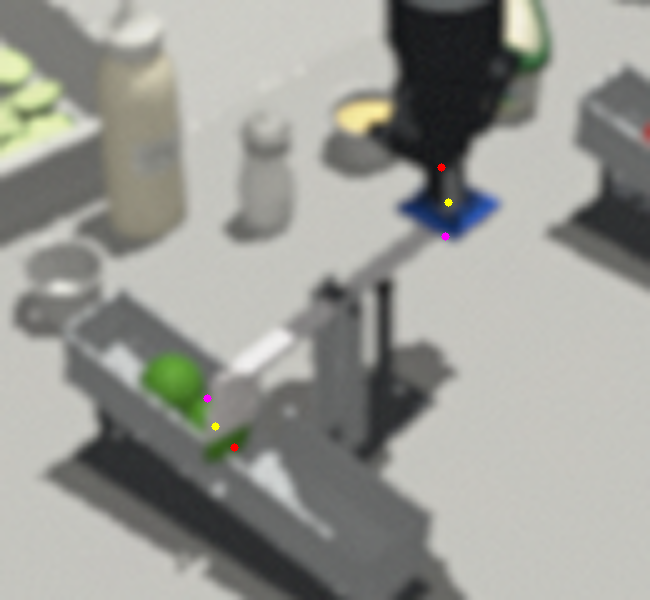

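The model overlay puts the paddle at only about 0.3 rad (yellow dot), although the fingertip is at z=102. The tip may be off the paddle, so I'll check in the wrist view.

```bash
python3 - <<'E'
from h import *
from cell import get_image
w=get_image("wrist");s=sensors.read_state();c=camera_params("wrist")
rv,tv,K=[np.array(c[k],float) for k in("rvec","tvec","mtx")]
T=s["eef_pos"];R=cv2.Rodrigues(rv)[0];cam=-R.T@tv.ravel();print("cam-TCP",cam-T,"f",K[0,0], "axis",R[2],s["force"],s["torque"])
for dz,col in((0,(0,0,255)),(30,(0,255,255)),(60,(255,0,255))):
    u=cv2.projectPoints((T+[0,0,dz])[None],rv,tv,K,None)[0].ravel();print(dz,u,"depth",(R@(T+[0,0,dz])+tv.ravel())[2]);cv2.circle(w,tuple(int(v) for v in u),2,col,-1)
cv2.imwrite("pics/e.png",cv2.resize(w[180:340,180:380],None,fx=3.7,fy=3.7,interpolation=2))
E
```

```text
cam-TCP [ 70.00424003   9.01133853 172.27496519] f 291.3230542250354 axis [-0.27545882 -0.03239746 -0.9607668 ] [ 0.6311198  -2.55548672  3.77827434] [-0.66347372 -0.08462967  0.05717967]
0 [279.70250713 242.20069466] depth 185.09129682861854
30 [279.94882878 263.52629781] depth 156.2682928650159
60 [280.30656656 294.49789021] depth 127.44528890141322
```

View pics/e.png

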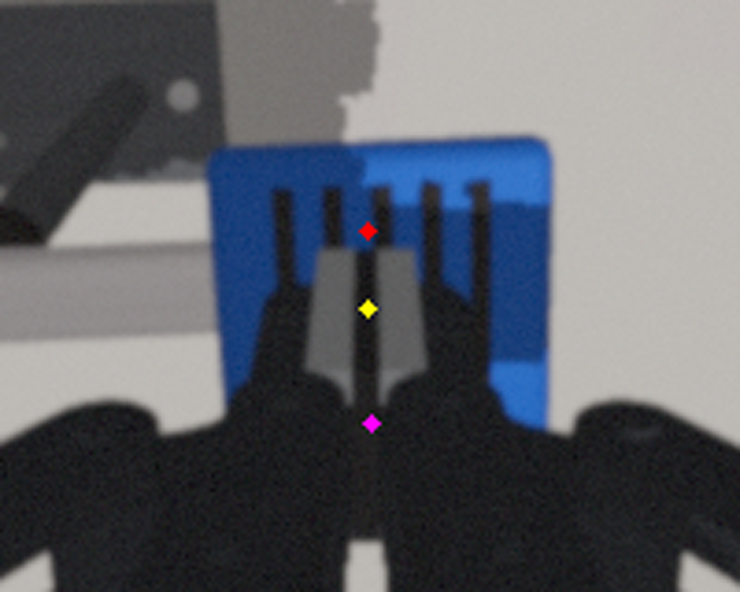

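The paddle spans 92 px here (200 to 550 in the crop). That puts it about 28 mm above the reported TCP height, centred under the finger, with no contact elsewhere. The visible fingertip ends above the nominal TCP, so I'll press about 2 cm further and watch the force.

```bash
python3 -m inch '[[[0,0,0.4,0],[0,0,0.8,0],[0,0,1,0],[0,0,1,0]]]'
python3 -m inch '[[[0,0,0.3,0],[0,0,0.6,0],[0,0,0.8,0],[0,0,0.8,0]]]'
python3 - <<'E'
from h import *
from cell import get_image
im=get_image("scene");w=get_image("wrist");print(sensors.read_state()["force"])
cv2.imwrite("pics/f.png",np.vstack([cv2.resize(im[180:300,200:330],(500,400),interpolation=2)[:400],cv2.resize(w,(500,375))])[:600])
E
```

```text
clock: 5.72
eef_pos: [530.1, 0.1, 91.9]
tool_rot: [3.141, -0.0, 0.116]
force: [-0.6, -4.0, 4.3]
width: 0.1
gripper_force: 2.4
clock: 6.05
eef_pos: [530.0, 0.5, 84.0]
tool_rot: [-3.141, 0.0, 0.116]
force: [0.8, -2.9, 4.8]
width: 0.3
gripper_force: 2.5
[ 0.20872582 -2.98032188  4.50642998]
```

View pics/f.png

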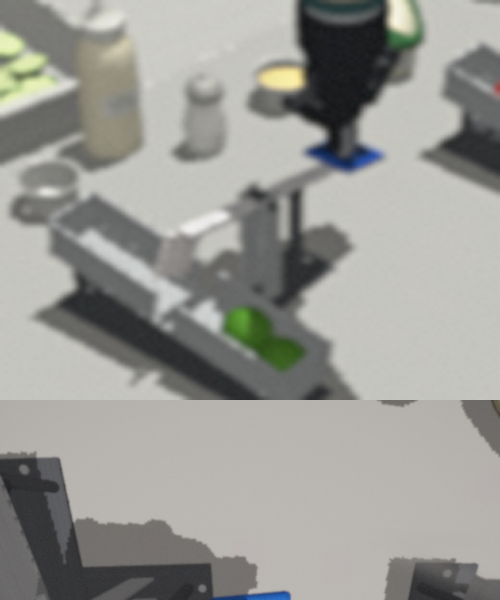

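Both limes are now at the front end of the trough, at (248,325) and (283,352), and the gate is up. Next I'll release by rising straight up.

```bash
python3 -m inch '[[[0,0,0,0],[0,0,0,0],[0,0,0,0],[0,0,0,0],[0,0,-1.5,0],[0,0,-3.5,0],[0,0,-5.5,0],[0,0,-7.5,0]]]'
python3 -m inch '[[[0,0,-2,0],[0,0,-4,0],[0,0,-6,0],[0,0,-8,0],[0,0,-10,0],[0,0,-10,0],[0,0,-10,0],[0,0,-10,0]]]'
python3 - <<'E'
from h import *
from cell import get_image
im=get_image("scene");w=get_image("wrist");print(sensors.read_state()["force"])
cv2.imwrite("pics/g.png",np.vstack([cv2.resize(im[180:300,200:330],(400,300),interpolation=2),cv2.resize(w,(400,300))]))
E
```

```text
clock: 6.82
eef_pos: [528.5, 1.9, 159.4]
tool_rot: [-3.14, 0.003, 0.118]
force: [0.0, 0.1, -0.7]
width: 0.3
gripper_force: 0.0
clock: 7.48
eef_pos: [528.8, 1.0, 258.2]
tool_rot: [-3.141, 0.002, 0.117]
force: [-0.6, -0.1, -0.6]
width: -0.0
gripper_force: 0.0
[ 0.19024868  0.9605073  -0.58169519]
```

View pics/g.png

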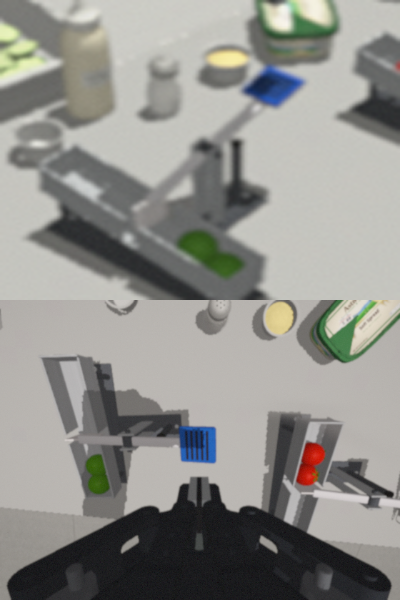

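The limes are in the front part of the trough (wrist view 95,465 and 98,484) and the gate is shut behind them. The paddle is back up, the tomatoes are still behind their gate, and the arm is clear.

```bash
python3 -c "
from cell import order
print(order.finish_job())"
```

```text
the job is handed in; nothing more can be done
None
```

Both limes are in the front part of the trough with the gate shut behind them; only the lime paddle was pressed, the tomato dispenser stayed shut, and I handed the job in at about 7.5 s.

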